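# Clear the turntable and pull the pin cassette

## Task

A lock barrel has been left standing on the spinning turntable right beside one catch of the pin cassette. First lift the barrel off and leave it in the round screw dish; then pinch the cassette's two side catches together, lift the cassette straight up out of its dock, and finish while still holding it level in the air by the squeezed catches, well clear above the dock (about 10 cm). Do not disturb the marker pen, the wooden block or the tape roll.

Things in the scene. Friction and masses are not known exactly. Their poses are not given: they have to be found in the camera images.
- cassette: pin cassette: grey block 66 x 44 x 44 mm (x, y, z) with two rows of small brass pins in its top, about 0.26 kg. Origin at the centre of its underside, z up. A sprung upright catch, top 50 mm above the underside, stands at the middle of its +y and of its -y side. Pinch both along its y axis about 40 mm above the underside and lift along z with the same grip; half a turn makes no difference
- pad_a (a point): middle of the outer face of the ribbed black finger pad on the +y catch. The pad is 22 mm wide along the cassette's x and spans 22 to 50 mm above its underside. The outer faces of the two pads are 56 mm apart when free, 43 mm when fully pinched
- pad_b (a point): the same on the -y catch
- catch_a (a joint): inward travel of the +y catch: 0 free, 0.0065 fully pinched (m); spring about 3 N when free, 7.5 N at the end stop. A hook at its foot sits under a keeper of the dock and holds the cassette down; 5 mm or more of travel frees it
- catch_b (a joint): the same for the -y catch
- dock_seat (a point): centre of the dock, on the turntable's axis, on the top face of its round aluminium plate (170 mm across, top 22 mm above the bench); axes turn with the plate. At the start the cassette's origin is here, axes parallel. The steel dock round the cassette's foot is 81 x 72 mm (x, y) and up to 18 mm high above the plate
- turntable (a joint): angle of the plate (rad), 0 at the start; it spins freely on its fixed base at the slightest push, also while the barrel is being gripped
- barrel: zinc lock barrel, upright, 20 mm diameter up to 27 mm high, then a 16 mm neck to 36 mm, 55 g; origin at the centre of its underside, z along its axis. It stands on the plate beside the cassette's -y catch, 50 to 57 mm from the cassette's middle along -y; grip it with the fingers closing along the cassette's x
- dish: round screw dish fixed to the bench, 98 mm across the rim, 24 mm high, with a few small screws in it; origin at the centre of its underside. The barrel may stand or lie in it
- marker: black marker pen with a red cap, 128 mm long, lying on the bench; origin under its middle
- wood_block: wooden block 86 x 48 x 20 mm on the bench; origin under its middle
- tape_roll: black roll of tape, 82 mm across, 19 mm high, lying flat; origin under its middle
- turntable_base: fixed base of the turntable: dark steel disc 156 mm across and 14 mm high under the plate, on the plate's axis; origin at the centre of its underside

How it is judged:
By the outcome, as a careful person would: the job done as asked, in the order asked, and still so for the second after the job is handed in, while the arm keeps its last pose, push and grip.
It also fails if it takes over 64 s, if anything falls off the work surface, if the arm or the gripper's body presses on something with over 40 N, if the wrist force passes 120 N, or if a joint passes its speed limit or range.

## Robot

A 6-joint arm with a two-finger parallel gripper is mounted at the origin on a cart in front of the work surface, level with it; the furniture and walls round the work are solid. World frame = base frame: x ahead of the robot, y to its left, z up, the work surface at z = 0. Lengths are in m, angles in degrees, forces in N, time in s.
With the tool pointing down it reaches from about 0.325 to 0.775 m from the base axis. Payload 5.5 kg.
Tool frame: the origin (TCP) lies at the centre of the arm's flange, where the gripper is bolted on; the fingertips stand 182 mm ahead of it and the grasp point (between the pads) lies 163 mm ahead of it; z points along the fingers, y is the direction in which the jaws open and shut (so a half turn about z gives the same grasp; the last joint's range is limited). The gripper opens to 88 mm and grips with 3 to 60 N. Pads are 20 mm wide; open, the fingers measure 115 mm over their backs; the gripper's body (75 mm by 178 mm) begins 61 mm behind the grasp point.
Start: joints at [-77.103, 5.22, 70.514, -0, 104.267, -3.249], TCP at [0.167, -0.576, 0.405] pointing down, gripper open.
Joint ranges: [-164.24, 164.24], [-49.07, 125.15], [9.68, 141.18], [-86.29, 266.29], [3.28, 154.24], [-151.56, 151.56]. Speed limits (degrees/s): [147.25, 147.25, 172.46, 180, 180, 180].

## Interface

Orientations are given as [roll, pitch, yaw] about the fixed x, y, z axes, in that order (R = Rz(yaw) Ry(pitch) Rx(roll)).
In Python, from station import r gives the robot as it stands. The module is installed in compiled form; this text tells all that it offers. Calls block until the motion is done:
- r.reach(position, orientation): joint-space move of the TCP to a pose.
- r.servo_line(position, rotation=None, speed=0.15): straight line of the TCP; rotation=None keeps the orientation; speed is the mean speed in m/s.
- r.move_joints(angles): joint-space move.
- r.let_go() and r.grab(squeeze=None): open the fingers fully, or close them until they stop; squeeze is the grip in N (None keeps the last).
- r.wait(seconds).
- r.inverse_kinematics(position, orientation): joint angles nearest the present ones, or None.
- r.sense(): the state.
- r.snapshot(name): name is "scene" or "top"; returns a dict with "frame" (480x640x3 uint8, red, green, blue), "fx", "fy", "cx", "cy" (pixels), "R" (3x3) and "t" (3): a world point X has camera coordinates R X + t. Camera axes: x right, y down, z forward; pixel columns grow to the right and rows downward; lengths in m; the calibration is good to about 2 mm. A picture is of the moment at which its call begins. There is no depth.
A pose or a line that the arm cannot do raises r.IKError and nothing moves.
- r.hand_in(): hands the job in, once; it reports no verdict.
The state is a dict: "clock": time; "joints": joint angles; "joint_vel": joint speeds; "joint_torque": joint torques, N m; "tcp_pos": TCP position; "orientation": TCP orientation; "contact_force": force on the tool from outside, world axes, zero at the start; "torque": the same for the moment, N m; "opening": finger opening in m.
Only numpy, scipy, OpenCV 4.12 (cv2) and the standard library are available. Lean on these libraries where they do the work, as an engineer would, in place of code of your own. Each camera call takes 0.05 s, during which the arm holds its last target.

## Working session

There is one attempt and no reset: what is moved stays moved. The work goes in short steps, each a Python script; the robot and the scene stay as the last script left them, time stands still between calls to the robot, and variables do not carry over. Pictures are saved under pics/ and viewed, and the job is handed in when it is done.

```bash
mkdir -p pics; cat > h.py <<'E'
from station import r
import numpy as np, cv2
def snap(n,f):
    s=r.snapshot(n); cv2.imwrite('pics/'+f+'.png',s['frame'][:,:,::-1]); np.savez('pics/'+f+'.npz',**s); return s
def ray(s,u,v,z):
    R=np.array(s['R']);t=np.array(s['t']);C=-R.T@t
    d=R.T@np.array([(u-s['cx'])/s['fx'],(v-s['cy'])/s['fy'],1]); return C+d*(z-C[2])/d[2]
def proj(s,X):
    c=np.array(s['R'])@np.array(X)+np.array(s['t']); return np.array([s['fx']*c[0]/c[2]+s['cx'],s['fy']*c[1]/c[2]+s['cy']])
E
python3 - <<'E'
from h import *
for n in('scene','top'):
    s=snap(n,n+'0'); R=np.array(s['R']);print(n,-R.T@s['t'],R[2],s['fx'])
print(r.sense())
E
```

```text
scene [-0.48000866  0.55133132  0.69454323] [ 0.7313602  -0.48760249 -0.47681869] 463.6758655809467
top [ 0.3523679  -0.09095143  1.22622079] [ 0.11347452 -0.00701029 -0.99351617] 545.3712376585644
{'clock': 0.1, 'joints': array([-7.71036409e+01,  5.25922318e+00,  7.05721243e+01, -2.59063121e-03,
        1.04266614e+02, -3.24612386e+00]), 'joint_vel': array([-0.05949248, -0.05550577, -0.13509922,  0.01851856,  0.0617922 ,
       -0.03065655]), 'joint_torque': array([ 4.04170001e-03, -4.47856414e+01, -4.07570744e+01,  7.02569936e-02,
        2.83690175e-02, -1.10723086e-04]), 'tcp_pos': array([ 0.16684638, -0.57639737,  0.40364335]), 'orientation': array([-1.79902054e+02, -3.03928635e-03,  1.61418441e+01]), 'contact_force': array([-0.7992093 , -0.33918877,  0.22226448]), 'torque': array([-0.00832423,  0.01872722, -0.01408425]), 'opening': 0.08758608382454597}
```

View pics/scene0.png

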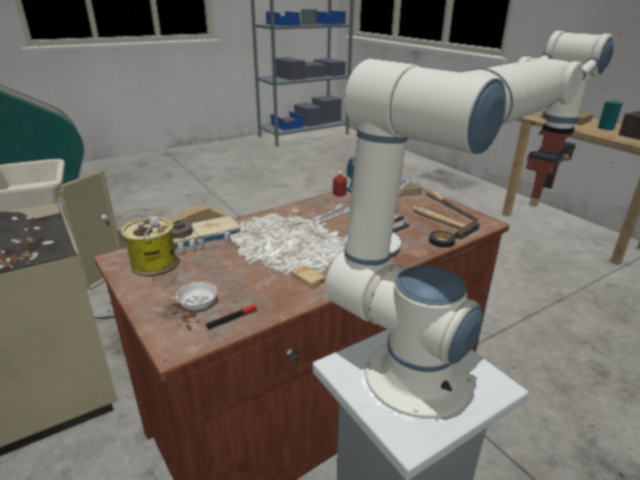

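View pics/top0.png

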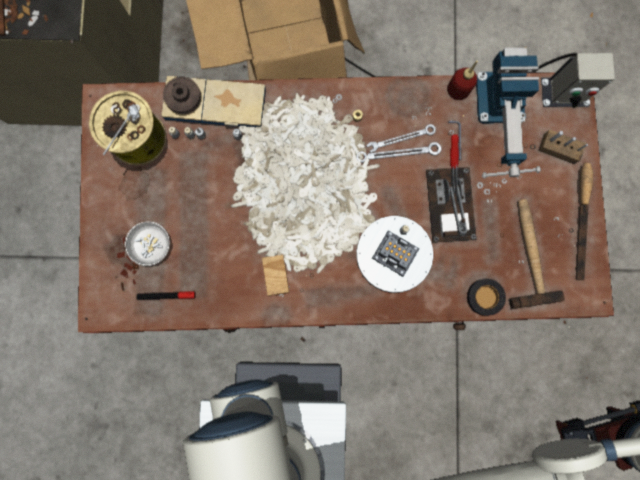

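The top view shows the plate at about (395,254), the barrel at (404,229), the dish at (148,244), the marker at (166,295), the block at (276,275) and the tape at (486,296). In the scene view the arm hides the turntable. Next I'll zoom in on the plate and dish.

```bash
python3 - <<'E'
import cv2,numpy as np
im=cv2.imread('pics/top0.png')
a=cv2.resize(im[210:300,350:440],(560,560),interpolation=cv2.INTER_CUBIC)
b=cv2.resize(im[215:275,118:178],(240,240),interpolation=cv2.INTER_CUBIC)
o=np.zeros((560,800,3),np.uint8);o[:,:560]=a;o[:240,560:]=b
cv2.imwrite('pics/crop0.png',o)
E
python3 - <<'E'
import sys;sys.path.insert(0,'.')
from h import *
s=dict(np.load('pics/top0.npz'))
f=s['frame'];hsv=cv2.cvtColor(f,cv2.COLOR_RGB2HSV)
m=((hsv[...,1]<40)&(hsv[...,2]>150)).astype(np.uint8)
m2=np.zeros_like(m);m2[205:305,352:440]=m[205:305,352:440]
c=max(cv2.findContours(m2,cv2.RETR_EXTERNAL,cv2.CHAIN_APPROX_NONE)[0],key=cv2.contourArea)
P=np.array([ray(s,u,v,.022)[:2] for u,v in cv2.convexHull(c)[:,0]]).astype(np.float32)
print('plate',cv2.fitEllipse(cv2.convexHull(c)),cv2.fitEllipse(P*1000))
m2=np.zeros_like(m);m2[215:275,118:178]=m[215:275,118:178]
c=max(cv2.findContours(m2,cv2.RETR_EXTERNAL,cv2.CHAIN_APPROX_NONE)[0],key=cv2.contourArea)
P=np.array([ray(s,u,v,.024)[:2] for u,v in cv2.convexHull(c)[:,0]]).astype(np.float32)
print('dish',cv2.fitEllipse(cv2.convexHull(c)),cv2.fitEllipse(P*1000))
E
```

```text
plate ((388.6175231933594, 246.61187744140625), (76.17066192626953, 99.3351821899414), 138.41734313964844) ((497.0302734375, -248.76121520996094), (171.34596252441406, 220.6671905517578), 131.88807678222656)
dish ((149.4898223876953, 244.82232666015625), (36.904380798339844, 40.199974060058594), 35.06151580810547) ((487.6162109375, 281.07183837890625), (82.89651489257812, 88.04131317138672), 67.72118377685547)
```

View pics/crop0.png

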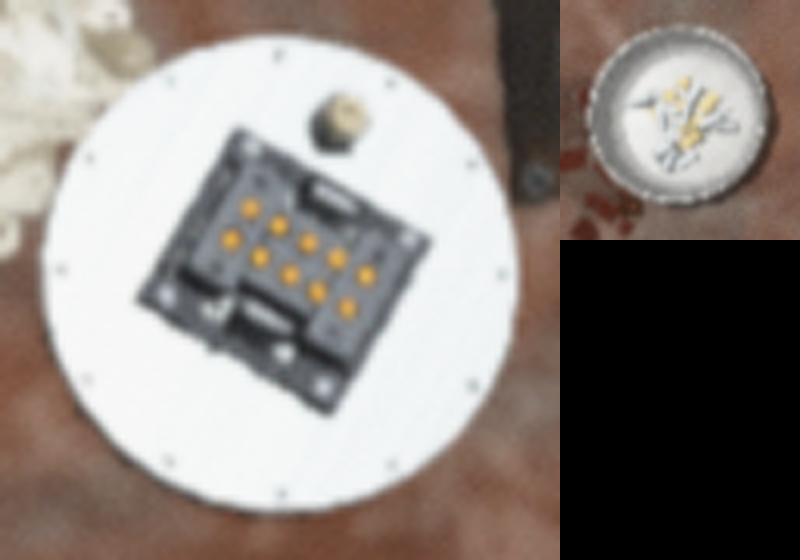

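The crop shows the cassette skewed on the plate, with ten brass pins, both catches and the barrel on the far-right side. I'll measure these with tighter masks.

```bash
cat > meas.py <<'E'
from h import *
def plate(s,box=(205,305,352,440)):
    f=s['frame'].astype(int);y0,y1,x0,x1=box
    m=np.zeros(f.shape[:2],np.uint8)
    g=((f.min(2)>205)&(f[...,2]>=f[...,0]-2)).astype(np.uint8);m[y0:y1,x0:x1]=g[y0:y1,x0:x1]
    m=cv2.morphologyEx(m,cv2.MORPH_OPEN,np.ones((3,3)))
    c=max(cv2.findContours(m,cv2.RETR_EXTERNAL,cv2.CHAIN_APPROX_NONE)[0],key=cv2.contourArea)
    P=np.array([ray(s,u,v,.022)[:2] for u,v in cv2.convexHull(c)[:,0]]).astype(np.float32)
    return cv2.fitEllipse(P*1000),m
def pins(s,box=(205,305,352,440),z=.067):
    f=s['frame'];hsv=cv2.cvtColor(f,cv2.COLOR_RGB2HSV);y0,y1,x0,x1=box
    m=np.zeros(f.shape[:2],np.uint8);g=((hsv[...,1]>110)&(hsv[...,2]>130)&(hsv[...,0]>12)&(hsv[...,0]<28)).astype(np.uint8)
    m[y0:y1,x0:x1]=g[y0:y1,x0:x1]
    n,_,st,ce=cv2.connectedComponentsWithStats(m)
    return ce[1:],st[1:,4]
E
python3 - <<'E'
from meas import *
s=dict(np.load('pics/top0.npz'))
e,m=plate(s);print('plate',e)
c,a=pins(s,(225,275,372,420));print(np.c_[c,a].round(1))
P=np.array([ray(s,u,v,.067)[:2] for u,v in c]);
(ce,sz,an)=cv2.minAreaRect((P*1000).astype(np.float32));print(ce,sz,an)
E
```

```text
plate ((481.7342224121094, -262.4114074707031), (167.34841918945312, 167.6280975341797), 161.9470672607422)
[[389.8 243.    4. ]
 [394.5 246.    6. ]
 [386.8 248.2   6. ]
 [399.  248.5   6. ]
 [391.4 250.8   5. ]
 [403.5 251.5   4. ]
 [396.2 253.8   6. ]
 [408.4 253.8   5. ]
 [400.5 256.5   4. ]
 [405.4 259.2   5. ]]
(481.41717529296875, -262.2865295410156) (46.09290313720703, 13.63395881652832) 60.891658782958984
```

```bash
cat >> meas.py <<'E'
def yaw(s,box):
    c,a=pins(s,box);P=np.array([ray(s,u,v,.067)[:2] for u,v in c])
    m=P.mean(0);w,V=np.linalg.eigh(np.cov((P-m).T));d=V[:,1];an=np.degrees(np.arctan2(d[1],d[0]))%180
    return m,an,(P-m)@np.array([d,[-d[1],d[0]]]).T*1000
E
python3 - <<'E'
from meas import *
s=dict(np.load('pics/top0.npz'))
m,an,L=yaw(s,(225,275,372,420));print(m,an,L.round(1).tolist())
# barrel: darker than plate in its neighbourhood
f=s['frame'];g=f[218:240,394:416].min(2);print(g[3:20:1,2:20])
b=ray(s,405.3,227.7,.058)[:2];C=np.array([.4817,-.2624])
a=np.radians(an);R=np.array([[np.cos(a),np.sin(a)],[-np.sin(a),np.cos(a)]]);print(b,R@(b-C)*1000)
# predicted outline points
for y in(50,53.5,57):
  for z in(.022,.058):
    p=C+R.T@[0,-y/1000];print(y,z,proj(s,[*p,z]))
# dish
m=((f.min(2)>120)&(f.max(2).astype(int)-f.min(2)<30)).astype(np.uint8)
k=np.zeros_like(m);k[212:275,118:178]=m[212:275,118:178];k=cv2.morphologyEx(k,cv2.MORPH_CLOSE,np.ones((3,3)))
c=max(cv2.findContours(k,0,1)[0],key=cv2.contourArea);P=np.array([ray(s,u,v,.024)[:2] for u,v in cv2.convexHull(c)[:,0]])*1000
print(cv2.minEnclosingCircle(P.astype(np.float32)),cv2.fitEllipse(P.astype(np.float32)))
E
```

```text
[ 0.48144869 -0.26230514] 60.23047953616009 [[23.1, -6.5], [11.1, -6.2], [22.9, 6.4], [0.2, -6.5], [11.6, 6.2], [-11.3, -5.9], [-0.4, 6.6], [-22.8, -7.0], [-11.2, 6.7], [-23.1, 6.3]]
[[243 244 243 244 242 243 243 242 241 242 241 241 241 241 241 236 226 202]
 [245 244 242 243 243 242 243 242 241 241 241 241 242 243 242 237 224 223]
 [243 243 243 242 243 242 241 239 239 238 240 241 242 244 243 235 205 214]
 [243 243 243 243 241 240 236 225 221 227 234 238 240 242 243 238 229 232]
 [243 243 243 243 240 232 210 186 185 194 215 224 234 240 242 242 241 242]
 [243 243 242 241 231 200 173 149 165 171 180 195 219 239 242 243 245 242]
 [244 243 241 233 201 154 137 142 158 150 150 173 204 233 240 243 243 243]
 [243 242 237 216 152 115 115 135 161 160 160 168 189 223 238 243 244 242]
 [243 241 234 191 113  92  94 122 156 168 171 174 184 211 237 243 244 241]
 [243 242 232 181 104  80  77  98 135 158 171 179 192 219 240 243 242 242]
 [243 243 234 187 102  70  71  86 108 127 153 181 209 233 242 242 242 241]
 [241 242 237 208 122  65  65  84  94 108 142 194 227 240 244 241 242 243]
 [236 240 239 228 157  91  71  76  81  98 158 220 239 242 244 242 241 241]
 [197 223 235 234 207 157 136 129 134 144 185 234 242 242 242 242 241 243]
 [131 173 212 232 231 223 221 217 216 219 227 240 244 243 242 242 242 243]
 [ 99 121 159 197 220 232 237 240 241 241 241 242 243 243 242 241 242 243]
 [ 89 101 113 132 159 195 224 238 242 242 243 243 242 242 241 242 243 244]]
[ 0.53394039 -0.28014785] [ 10.53233095 -54.15823586]
50 0.022 [405.82674852 234.10900978]
50 0.058 [408.54244682 231.81189941]
53.5 0.022 [406.61039268 232.7796282 ]
53.5 0.058 [409.34898388 230.44298456]
57 0.022 [407.39357758 231.45102569]
57 0.058 [410.15503398 229.07489623]
((491.8148498535156, 286.686279296875), 50.18558883666992) ((491.7509765625, 287.096435546875), (97.46978759765625, 99.82571411132812), 86.37751770019531)
```

```bash
cat >> meas.py <<'E'
def barrel(s,guess,zb=.022):
    f=s['frame'];u0,v0=proj(s,[*guess,zb+.018]).astype(int)
    x0,y0=u0-12,v0-12
    g=cv2.resize(f[y0:y0+25,x0:x0+25].min(2),None,fx=8,fy=8,interpolation=cv2.INTER_CUBIC)
    m=(g<200).astype(np.uint8)
    n,l,st,ce=cv2.connectedComponentsWithStats(m)
    i=l[100-30:100+30,100-30:100+30];i=np.bincount(i[i>0]).argmax()
    c=(l==i).astype(np.uint8)
    pt=cv2.findContours(c,0,1)[0][0];h=cv2.convexHull(pt)
    M=cv2.moments(h);ob=np.array([M['m10'],M['m01']])/M['m00'];ob=(ob+.5)/8-.5+[x0,y0]
    Q=[]
    for z,R in((0,.01),(.027,.01),(.036,.008)):
        for a in np.linspace(0,6.28,40):Q.append(proj(s,[guess[0]+R*np.cos(a),guess[1]+R*np.sin(a),zb+z]))
    H=cv2.convexHull(np.array(Q,np.float32));N=cv2.moments(H);pr=np.array([N['m10'],N['m01']])/N['m00']
    d=ray(s,*ob,zb+.02)-ray(s,*pr,zb+.02)
    return np.array(guess)+d[:2],M['m00']/64,N['m00'],cv2.boundingRect(h)
E
python3 - <<'E'
from meas import *
s=dict(np.load('pics/top0.npz'));C=np.array([.4816,-.2624]);a=np.radians(60.23);R=np.array([[np.cos(a),np.sin(a)],[-np.sin(a),np.cos(a)]])
g=[.534,-.280]
for _ in range(2):
    o=barrel(s,g);g=o[0];print(o,R@(g-C)*1000)
E
```

```text
(array([ 0.53246901, -0.27982691]), 75.1875, 87.50447279610671, (66, 73, 79, 81)) [ 10.1304502  -52.80840251]
(array([ 0.5324624 , -0.27982669]), 75.1875, 87.42321186815389, (66, 65, 79, 81)) [ 10.12736547 -52.80254942]
```

```bash
python3 - <<'E'
from meas import *
o=[180,0,60.23-90]
print(r.inverse_kinematics([.5325,-.2798,.36],o), r.inverse_kinematics([.5325,-.2798,.217],o))
r.reach([.5325,-.2798,.36],o)
st=r.sense();print(st['clock'],st['tcp_pos'],st['orientation'])
snap('scene','scene1');snap('top','top1')
E
```

```text
[-3.09597049e+01  5.19391447e+00  7.50568363e+01 -2.54444375e-14
  9.97492493e+01  8.88102951e+01] [-3.09597049e+01  7.98561604e+00  8.66628116e+01 -2.54444375e-14
  8.53515724e+01  8.88102951e+01]
1.825 [ 0.53217822 -0.28042854  0.36005293] [ 1.79982044e+02 -2.59510109e-03 -2.98026005e+01]
```

View pics/scene1.png

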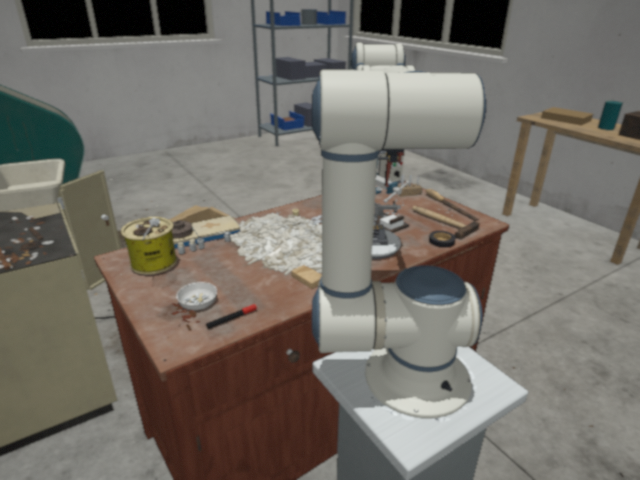

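View pics/top1.png

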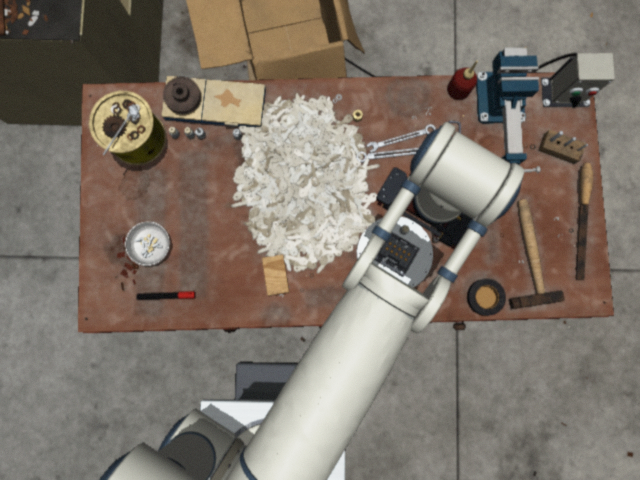

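The plate's edge shows at (395,245) in the scene view, the barrel is under the hand, and the tray to the right looks low. I'm going down.

```bash
python3 - <<'E'
from meas import *
r.servo_line([.5325,-.2798,.25],speed=.12)
r.servo_line([.5325,-.2798,.217],speed=.05)
r.wait(.2);st=r.sense();print(st['clock'],st['tcp_pos'],st['orientation'],st['contact_force'])
snap('top','top2')
E
```

```text
4.0 [ 0.53261031 -0.27986007  0.21749733] [ 1.79998393e+02 -4.54844570e-02 -2.97700674e+01] [-0.52546692  0.64865311  0.9387669 ]
```

```bash
python3 - <<'E'
import cv2
im=cv2.imread('pics/top2.png');cv2.imwrite('pics/crop2.png',cv2.resize(im[200:300,340:470],(780,600),interpolation=3))
E
```

```text
(no output)
```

View pics/crop2.png

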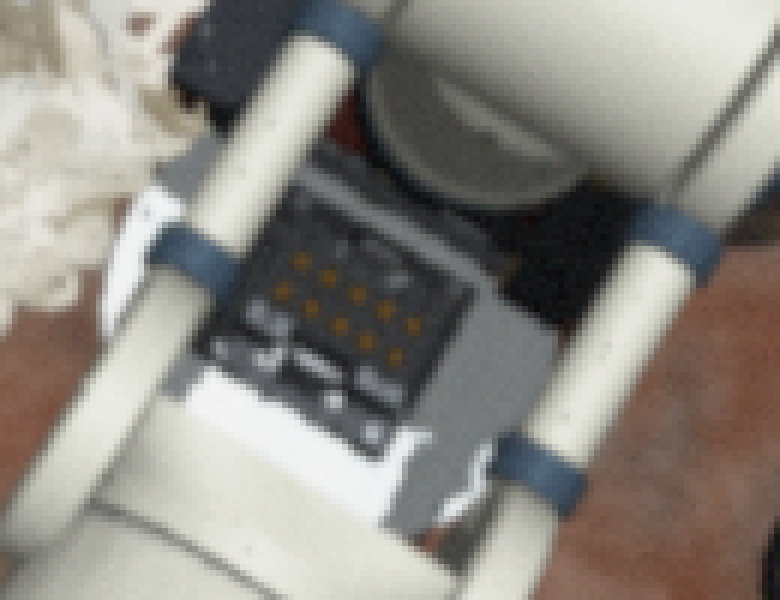

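The cassette and its pins are still visible through the wrist at about (400,253) in full-image pixels and haven't moved. Next I grip the barrel.

```bash
python3 - <<'E'
from meas import *
r.grab(squeeze=15);r.wait(.2);st=r.sense();print(st['clock'],st['tcp_pos'],st['opening'],st['contact_force'],st['torque'])
s=snap('top','top3')
f=s['frame'];hsv=cv2.cvtColor(f,cv2.COLOR_RGB2HSV);print(yaw(s,(225,275,372,420)))
cv2.imwrite('pics/crop3.png',cv2.resize(f[200:300,340:470,::-1],(780,600),interpolation=3))
E
```

```text
5.3083 [ 0.53249998 -0.27978731  0.21697076] 0.01915617214350732 [0.77831982 0.91859735 0.22585351] [0.06057153 0.04015292 0.02402065]meas.py:18: RuntimeWarning: Mean of empty slice.
  m=P.mean(0);w,V=np.linalg.eigh(np.cov((P-m).T));d=V[:,1];an=np.degrees(np.arctan2(d[1],d[0]))%180
  ret = ret.dtype.type(ret / rcount)
  avg = a.mean(axis, **keepdims_kw)
  ret = um.true_divide(
meas.py:18: RuntimeWarning: Degrees of freedom <= 0 for slice
  m=P.mean(0);w,V=np.linalg.eigh(np.cov((P-m).T));d=V[:,1];an=np.degrees(np.arctan2(d[1],d[0]))%180
  c *= np.true_divide(1, fact)
  c *= np.true_divide(1, fact)
Traceback (most recent call last):
ValueError: not enough values to unpack (expected 2, got 0)

During handling of the above exception, another exception occurred:

Traceback (most recent call last):
  File "meas.py", line 18, in yaw
    m=P.mean(0);w,V=np.linalg.eigh(np.cov((P-m).T));d=V[:,1];an=np.degrees(np.arctan2(d[1],d[0]))%180
                    ~~~~~~~~~~~~~~^^^^^^^^^^^^^^^^^
numpy.linalg.LinAlgError: 0-dimensional array given. Array must be at least two-dimensional
```

The grip closed at 19.2 mm, which matches the 20 mm body rather than the neck. I'm lifting and carrying it to the dish.

```bash
python3 - <<'E'
from meas import *
r.servo_line([.5325,-.2798,.37],speed=.15)
print(r.sense()['opening'])
d=[.4918,.2869]
r.reach([*d,.33],[180,0,31.5])
st=r.sense();print(st['clock'],st['tcp_pos'],st['opening'],st['joints'])
s=snap('top','top4')
f=s['frame']
cv2.imwrite('pics/crop4.png',cv2.resize(f[190:320,330:470,::-1],(640,594),interpolation=3))
s=snap('scene','scene4')
cv2.imwrite('pics/scene4c.png',cv2.resize(s['frame'][150:360,80:360,::-1],(800,600),interpolation=3))
E
```

```text
0.019123574960539087
8.575 [0.49229599 0.28613329 0.33008222] 0.019203001216780268 [ 2.67485039e+01  3.76293171e-01  8.30541132e+01 -1.92343096e-02
  9.65589236e+01  8.53331497e+01]
```

View pics/crop4.png

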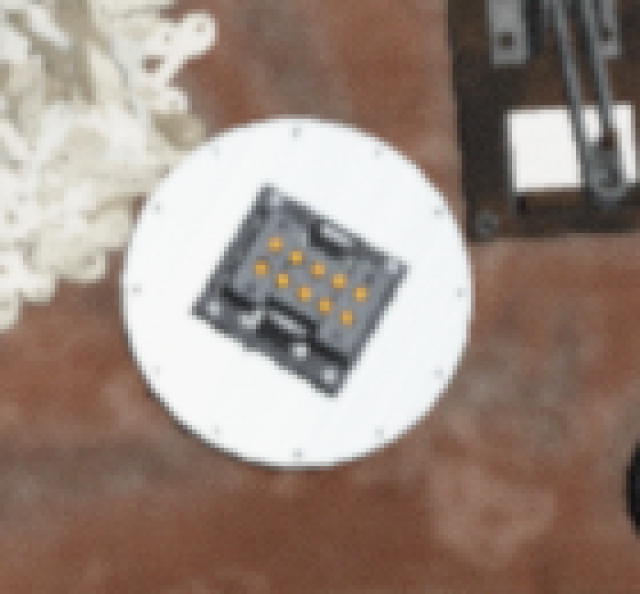

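View pics/scene4c.png

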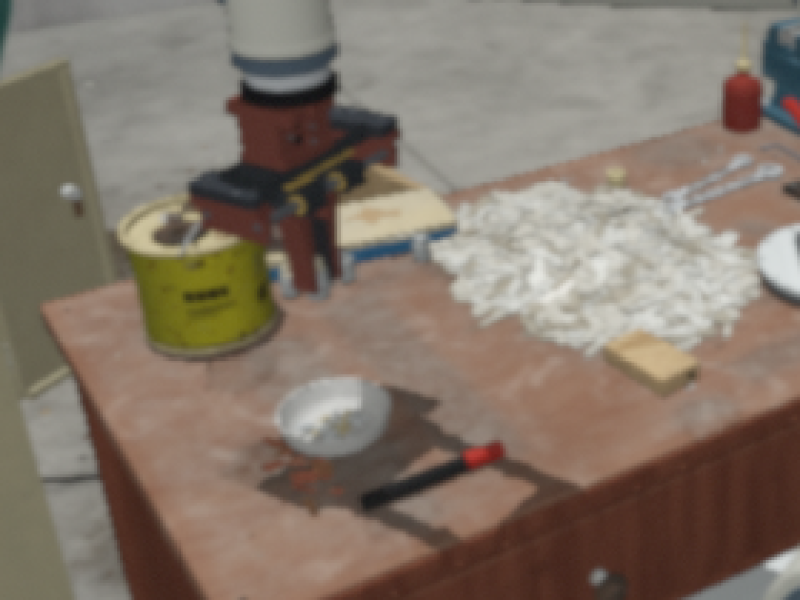

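The plate now holds only the cassette and the barrel is in the fingers. The dish rim is at about (196,295) in the scene view, so I'll cross-check its position and then release.

```bash
python3 - <<'E'
from meas import *
s=dict(np.load('pics/scene4.npz'));print('dish scene',ray(s,196.5,295.2,.024))
s=dict(np.load('pics/top4.npz'));print(plate(s)[0],yaw(s,(225,275,372,420))[:2])
d=[.4918,.2869]
r.servo_line([*d,.25],speed=.15)
r.servo_line([*d,.209],speed=.06)
r.wait(.2);st=r.sense();print(st['tcp_pos'],st['contact_force'])
r.let_go();st=r.sense();print(st['clock'],st['contact_force'],st['opening'])
r.servo_line([*d,.33],speed=.2)
s=snap('scene','scene5')
cv2.imwrite('pics/scene5c.png',cv2.resize(s['frame'][150:360,80:360,::-1],(800,600),interpolation=3))
E
```

```text
dish scene [0.47851045 0.2920519  0.024     ]
((481.6329345703125, -262.3539123535156), (167.7088165283203, 167.76364135742188), 38.054649353027344) (array([ 0.48150098, -0.26239788]), np.float64(60.72957178031789))
[0.49194428 0.28697881 0.20957831] [ 1.24830396  0.61955567 -0.52679165]
11.5333 [-0.33668109  0.15659966 -0.46488142] 0.0879573485304352
```

View pics/scene5c.png

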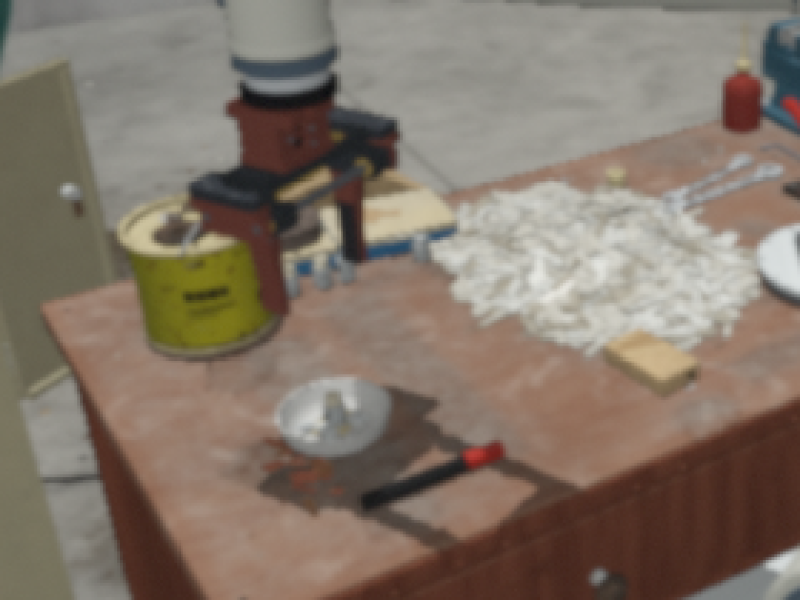

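The barrel stands in the dish at crop (333,405), and the marker and block haven't moved. Now the cassette.

```bash
python3 - <<'E'
from meas import *
C=[.4816,-.2624];o=[180,0,60.6]
r.reach([*C,.36],o)
r.servo_line([*C,.27],speed=.12)
r.wait(.15);print(r.sense()['tcp_pos'])
s=snap('top','top6');cv2.imwrite('pics/crop6.png',cv2.resize(s['frame'][200:300,340:470,::-1],(780,600),interpolation=3))
r.servo_line([*C,.2255],speed=.05)
r.wait(.2);st=r.sense();print(st['clock'],st['tcp_pos'],st['orientation'],st['contact_force'],st['joints'])
E
```

```text
[ 0.48183701 -0.26253567  0.27126796]
16.6667 [ 0.48168576 -0.26245058  0.2259219 ] [1.79961615e+02 1.84439507e-03 6.05988798e+01] [-0.69566173  0.60709182  0.4543615 ] [-3.21377244e+01 -4.27405430e-01  9.45212017e+01 -9.66101671e-06
  8.58677749e+01 -2.73660412e+00]
```

View pics/crop6.png

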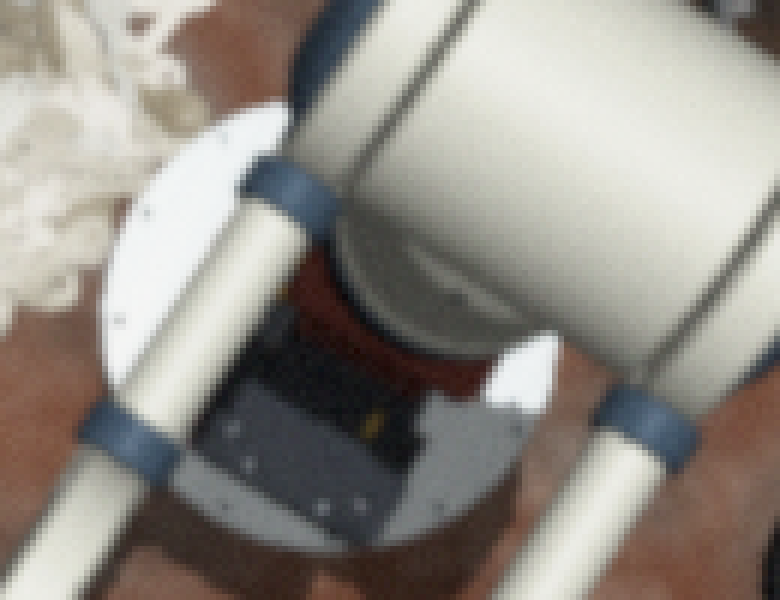

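The hand is straddling the cassette with no contact and the plate hasn't turned. Now I pinch the catches.

```bash
python3 - <<'E'
from meas import *
r.grab(squeeze=30);r.wait(.3);st=r.sense();print(st['clock'],st['tcp_pos'],st['orientation'],st['opening'],st['contact_force'],st['torque'])
E
```

```text
17.7583 [ 0.48163349 -0.26241535  0.22585203] [1.79977385e+02 1.31103736e-03 6.05996882e+01] 0.041416854701120935 [-0.95199872  2.16270145  4.6823804 ] [ 0.17456673  0.19531368 -0.04774475]
```

The opening is 41.4 mm, which is the full pinch less some pad give, and side force is low. I'll lift slowly and watch the force.

```bash
python3 - <<'E'
from meas import *
C=[.4816,-.2624]
for z in(.230,.238,.250):
    r.servo_line([*C,z],speed=.03);st=r.sense();print(st['clock'],st['tcp_pos'][2],st['opening'],st['contact_force'],st['torque'])
    if abs(st['contact_force'][2])>20: print('STOP');break
s=snap('scene','scene7');s=snap('top','top7')
E
```

```text
18.0583 0.22936687018794358 0.04175401965241993 [ 0.87652539  0.30199309 -2.09520242] [-0.06467931 -0.02419283  0.01178   ]
18.475 0.23838198321712367 0.04141206418910101 [ 0.396613    0.16929194 -2.44901221] [-0.0413341  -0.06526596 -0.02256432]
19.025 0.25019529635393467 0.04131858127101483 [ 0.20882244 -0.01741713 -2.52551949] [-0.05066727 -0.03361422  0.02421748]
```

Fz is −2.5 N, which matches the 0.26 kg cassette and shows no hook drag. I'll raise it to the final height.

```bash
python3 - <<'E'
from meas import *
C=[.4816,-.2624]
r.servo_line([*C,.335],speed=.06);r.wait(.5);st=r.sense();print(st['clock'],st['tcp_pos'],st['orientation'],st['opening'],st['contact_force'],st['torque'])
s=snap('scene','scene8');a=s['frame'];t=snap('top','top8')['frame']
o=np.zeros((600,800,3),np.uint8);o[:300,:400]=cv2.resize(a,(400,300),interpolation=3);o[:300,400:]=cv2.resize(a[130:270,330:460],(400,300),interpolation=3)
o[300:,:400]=cv2.resize(t[200:310,100:300],(400,300));o[300:,400:]=cv2.resize(t[195:320,340:510],(400,300),interpolation=3)
cv2.imwrite('pics/fin.png',o[:,:,::-1])
E
```

```text
21.1917 [ 0.4816021  -0.26238831  0.33498528] [-1.79998867e+02 -6.36889872e-04  6.06033261e+01] 0.041595125869310634 [-0.94236374  0.35004254 -2.14588325] [-0.05064977 -0.04413181 -0.02444365]
```

View pics/fin.png

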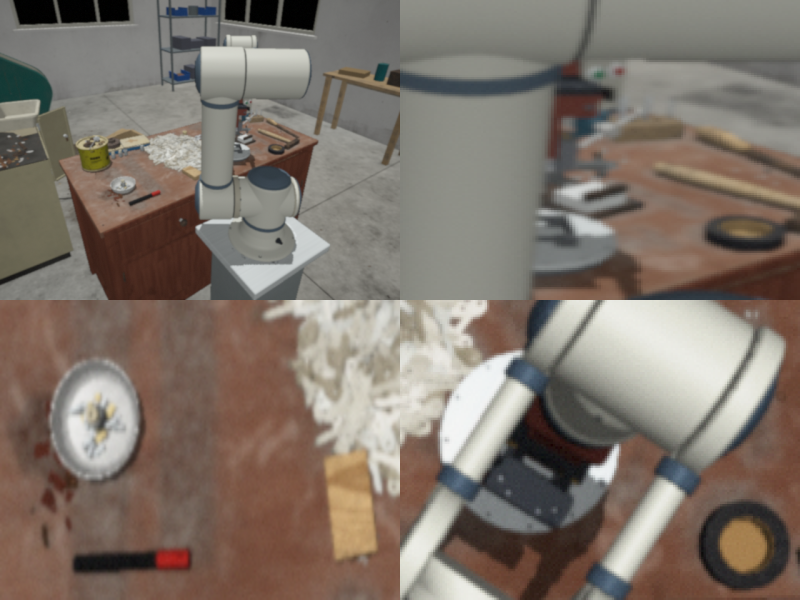

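The barrel is in the dish at top-view pixel (148,244). The marker, block and tape are where they started, the dock is left on the plate, and the grey cassette hangs in the hand above it. I'm handing in.

```bash
python3 - <<'E'
from meas import *
st=r.sense();print(st['clock'],st['opening'],st['contact_force'][2]);r.hand_in()
E
```

```text
21.2917 0.04164796702126677 -3.856329566807964
the job is handed in; nothing more can be done
```

I moved the barrel to the screw dish, where it is standing upright. Then I pinched both catches with 30 N and lifted the cassette straight up about 11 cm. I handed the job in at 21.3 s with the cassette still held above the dock.

**What the last checks showed:**
- **Catches:** the finger opening was 41.6 mm. That is slightly under the 43 mm full-pinch width, as expected with the pads compressing.
- **Weight:** the vertical force was −2.1 to −3.9 N, against about 2.6 N for the cassette. The reading is noisy, but no hook drag showed.
- **Level:** the tool was within about 0.01° of vertical with little moment on the wrist. I did not measure the cassette's own tilt, because the arm hides most of it from both cameras.
- **Other objects:** the marker, block and tape roll looked unmoved in the last top view. I judged this by eye and did not measure it.

**One disagreement:** a rough reading of the dish's position by eye from the scene camera was about 14 mm off the top-view fit. I used the top-view fit because its rim diameter matched the given 98 mm, and the barrel landed near the middle of the dish.

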